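# Clip the brush pot onto the drying rack

### The job

Hang the taller of the two steel brush pots on the wire rack: push the snap hook on its back down over the top rail until the brass gate flicks shut below the rail, and let the pot hang there. Leave the shorter pot where it stands.

Things in the scene. Friction and masses are not known exactly. Their poses are not given: they have to be found in the camera images.
- tall_pot_grip (a point): Centre of the wooden grip on top of the hook of the TALL pot (steel box 62 x 76 x 90 mm high, about 0.2 kg, hook on its back): block 16 (x) x 24 (y) mm, free 20 mm up and 20 mm down from here, steel below. Frame fixed to the pot: z up, x from pot to the hook's nose. The pot's underside is 182 mm below; its box reaches from 17 to 79 mm behind (-x).
- tall_pot_hook (a point): Seat point in the tall pot's hook, 38 mm below the grip's centre, same axes. Hook: upside-down U, mouth down. Inner faces: back leg x = -17 mm (in line with the box's back wall), nose x = +17 mm, roof 5 to 11 mm above. The nose, 18 mm wide, ends 58 mm below this point, its last 15 mm flared out to x = +30 mm. A 10 mm rail has 12 mm to spare each side.
- tall_pot_gate (a joint): Brass gate across the hook's mouth, 33 mm long, hinged on the back leg 40 mm below the seat point: 0 = shut, level; up to 1.5 rad as it swings up into the hook. Sprung shut (0.09 N m, 0.135 fully open): a rail pushing it in needs some 5 to 12 N, more than the pot's weight. It flicks shut below the rail when the rail is nearly up at the roof.
- top_rail (a point): Middle of the top rail of the wire rack fixed to the bench: level bar, 10 mm thick, along y, 180 mm above the bench, 330 mm long between posts no taller than it. x points away from the robot's side: best put the hook's nose down on that far side, the pot on the near side. A lower rail 75 mm below, in the same upright plane, steadies the pot's back. Nothing stands above the top rail.
- short_pot: The SHORT pot, a bystander that stays where it stands: same make, hook and grip as the tall pot, but its box is only 50 mm high and its grip's top 162 mm above the bench. Origin at the centre of its box's underside; z up, x towards its hook.
Things that resemble listed ones, but are neither listed nor needed, are in the scene too. What is shaped like the part that bears tall_pot_grip but green or red is not meant.

How it is judged:
On the way:
1. the rail pushes the gate of the tall pot's hook open (value of joint tall_pot_gate above 0.35 rad and x of tall_pot_hook in the frame of top_rail between -0.03 and 0.03 m and z of tall_pot_hook in the frame of top_rail between -0.01 and 0.055 m).
At the end, for the whole second after the job is handed in: The tall pot hangs on the top rail: the rail lies inside the hook, up at its roof (seat point within 20 mm of the rail's line horizontally and 15 to 18 mm in height), the gate is shut (below 0.15 rad), the pot hangs within 20 degrees of upright, and the short pot stands within 40 mm of where it was (value of joint tall_pot_gate below 0.15 rad and x of tall_pot_hook in the frame of top_rail between -0.02 and 0.02 m and z of tall_pot_hook in the frame of top_rail between -0.018 and 0.015 m and angle between tall_pot_hook's own z axis and vertical below 0.35 rad and distance of short_pot from where it was at the start of the episode below 0.04 m and angle between short_pot's own z axis and vertical below 0.2 rad); the robot touches nothing.
It fails at once if the short pot is pushed away or knocked over (distance of short_pot from where it was at the start of the episode above 0.05 m or angle between short_pot's own z axis and vertical above 0.4 rad).
It also fails if it takes over 45 s, if anything falls off the work surface, if the arm or the gripper's body presses on something with over 40 N, if the wrist force passes 120 N, or if a joint passes its speed limit or range.

### The arm

A 7-joint arm with a two-finger parallel gripper is mounted at the origin on the work surface. World frame = base frame: x ahead of the robot, y to its left, z up, the work surface at z = 0. Lengths are in m, angles in rad, forces in N, time in s.
With the tool pointing down it reaches from about 0.425 to 0.925 m from the base axis. Payload 6.8 kg.
Tool frame: the origin (TCP) lies on the front face of the gripper's body, between the roots of the fingers; the fingertips stand 73 mm ahead of it and the grasp point (between the pads) lies 54 mm ahead of it; z points along the fingers, y is the line along which they close (so a half turn about z gives the same grasp; the last joint's range is limited). The gripper opens to 85 mm and grips with 20 to 120 N. Pads are 22 mm wide; open, the fingers measure 114 mm over their backs; the gripper's body (76 mm by 85 mm) begins 54 mm behind the grasp point. The pads swing forward as they close: fully open they stand 13 mm farther back than shut.
Start: joints at [-1.366, 0.477, 0.022, 1.555, -0.011, 1.109, -0.083], TCP at [0.208, 0.642, 0.304] pointing down, gripper open.
Joint ranges: [-2.96, 2.96], [-0.34, 2.1], [-1.41, 1.46], [0.24, 2.44], [-1.37, 4.51], [0.17, 1.92], [-2.96, 2.96]. Speed limits (rad/s): [2.39, 2.39, 3.14, 3.14, 3.14, 3.14, 3.14].

### API

Orientations are given as a unit quaternion [w, x, y, z].
In Python, from station import bot, optics gives the robot as it stands.
- The arm moves only by the tool drive_tool, never from a script. Its argument "deltas" is a list of rows, each an object with "gripper": the closure in counts, from 0 (fully open) to 255 (shut); "offset": the shift along the tool's x, y, z in units of 1000 mm (1.0 is 1000 mm), a list of three; "angular": the turn, a rotation vector about the tool's x, y, z in units of 45 degrees (1.0 is 45 degrees), a list of three. In form: [{"gripper": gripper, "offset": [dx, dy, dz], "angular": [rx, ry, rz]}, ...]. A call has 1 to 5 rows; each row is the pose to reach, as a shift and turn from the pose commanded when the call began, along the tool's axes at that moment; what a row does not reach only later rows make up. A row lasts 1/10 s, in which the tool goes at most 50 mm and 8.59 degrees, less where a joint would pass 70% of its speed; a pose out of reach is approached as far as the arm can. A call with a number of a shift or a turn outside -1 to 1 is refused whole. A call with a gripper value outside its range is refused whole. The fingers move at their own pace and stop on an object; "grip_force" is the grip in N (left out, the last holds). Time passes only in rows, so rows that repeat a pose let the fingers close. It gives the time, the measured TCP pose, the force, the opening and the grip force at its end, in the units of the state.
- bot.get_obs(): the state, without advancing time (a new reading comes with each control period).
- optics.read_camera(name): name is "scene" or "top"; returns the picture (384x512x3 uint8, blue, green, red); there is no depth.
- optics.camera_model(name): a dict with "fx", "fy", "cx", "cy" (pixels), "cam_to_world" (4x4, takes a point from camera to world coordinates). Camera axes: x right, y up, looking along -z (the intrinsics and any distortion apply to the point x, -y, -z); pixel columns grow to the right and rows downward; lengths in m; the calibration is good to about 2 mm. A picture is of the moment at which its call begins. camera_model takes no time and is no camera call.
- bot.hand_in(): hands the job in; it is judged then, once.
The state is a dict: "t": time; "q": joint angles; "joint_vel": joint speeds; "joint_torque": joint torques, N m; "eef_pos": TCP position; "tool_rot": TCP orientation; "contact_force": force on the tool from outside, world axes, zero at the start; "torque": the same for the moment, N m; "gripper_width": opening from 0.0 (shut) to 1.0 (fully open); "grasp_force": force on a finger pad.
Only numpy, scipy, OpenCV 4.12 (cv2) and the standard library are available. Lean on these libraries where they do the work, as an engineer would, in place of code of your own. Each camera call takes 0.05 s, during which the arm holds its last target. There are 200 camera calls.

## Working session

There is one attempt and no reset: what is moved stays moved. The work goes in short steps, Python scripts to look and compute and a tool call to move; the robot and the scene stay as the last step left them, time stands still between calls to the robot, and variables do not carry over. Pictures are saved under pics/ and viewed, at most 10 in all, crops included, and the job is handed in when it is done.

Besides the shell and the picture viewer there is one more tool, called after "Emit:" in YAML: its name, and indented under it one key for each argument. drive_tool: Moves the arm, as the interface text tells. Its arguments: {"type":"object","properties":{"deltas":{"type":"array"},"grip_force":{"type":"number"}},"required":["deltas"]}

```bash
mkdir -p pics; python3 - <<'E'
from station import bot, optics
import cv2
for n in("scene","top"):
    cv2.imwrite(f"pics/{n}0.png",optics.read_camera(n)); m=optics.camera_model(n); print(n,{k:(v if k!="cam_to_world" else [[round(float(a),4) for a in r] for r in v]) for k,v in m.items()})
o=bot.get_obs();print(o)
E
```

```text
scene {'fx': 383.6779106624584, 'fy': 383.6779106624584, 'cx': 257.0393091556479, 'cy': 189.6735025649449, 'cam_to_world': [[0.8057, -0.4465, 0.3892, 0.8451], [0.5924, 0.6081, -0.5285, -0.4314], [-0.0007, 0.6564, 0.7544, 0.8289], [0.0, 0.0, 0.0, 1.0]]}
top {'fx': 434.79651221067115, 'fy': 434.79651221067115, 'cx': 255.28756026706347, 'cy': 192.50296178082732, 'cam_to_world': [[0.0033, 0.9921, -0.1254, 0.3518], [-0.9996, -0.0001, -0.0268, 0.0323], [-0.0266, 0.1255, 0.9917, 1.0271], [0.0, 0.0, 0.0, 1.0]]}
{'t': 0.1, 'q': array([-1.3661087 ,  0.4776963 ,  0.02236087,  1.55635252, -0.01149818,
        1.10930122, -0.08310496]), 'joint_vel': array([-1.70530855e-03, -9.61365869e-04, -2.91033917e-05, -1.47471422e-03,
        1.47815261e-03,  4.08948967e-04,  4.98188191e-04]), 'joint_torque': array([ 3.67274435e-03, -5.97761142e+01,  1.61301412e+00, -2.81956297e+01,
        1.27311173e-02,  4.93388419e-03,  9.35953267e-06]), 'eef_pos': array([0.20759078, 0.64184869, 0.30303739]), 'tool_rot': array([-6.34001597e-05,  1.55757149e-01,  9.87795043e-01, -8.12006670e-04]), 'contact_force': array([ 0.0701427 , -0.70732336,  0.33720981]), 'torque': array([ 0.00569677, -0.05141677, -0.00160238]), 'grasp_force': 0.0, 'gripper_width': 0.9993060561029183}
```

View pics/scene0.png

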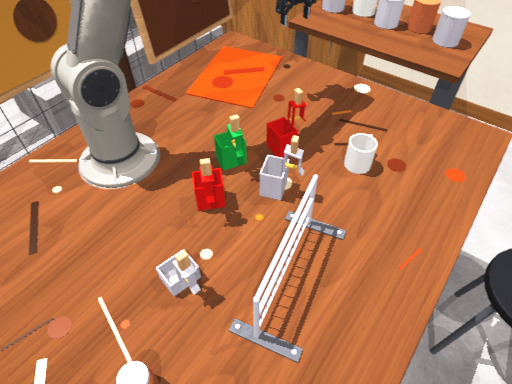

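View pics/top0.png

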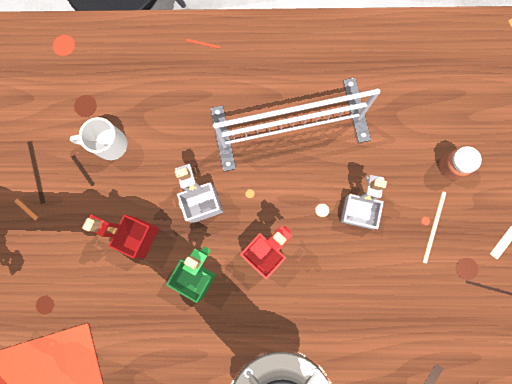

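The scene view shows two grey pots: one at (274,177), which looks tall, and one at (180,272), which looks short. In the top view they are at (199,202) and (362,210).

Possible mix-ups in the scene view:
- red pots at (209,188) and (282,135)
- green pot at (231,150)
- short grey pot at (180,272)
- white mug at (361,153)

I choose the grey pot at scene (274,177) / top (199,202), and will check it in a close crop.

```bash
python3 - <<'E'
import cv2,numpy as np
s=cv2.imread("pics/scene0.png");t=cv2.imread("pics/top0.png")
a=cv2.resize(s[130:205,250:325],(400,400),interpolation=cv2.INTER_CUBIC)   # 5.333x
b=cv2.resize(t[155:230,165:240],(400,400),interpolation=cv2.INTER_CUBIC)
cv2.imwrite("pics/crop1.png",np.hstack([a,b]))
E
```

```text
(no output)
```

View pics/crop1.png

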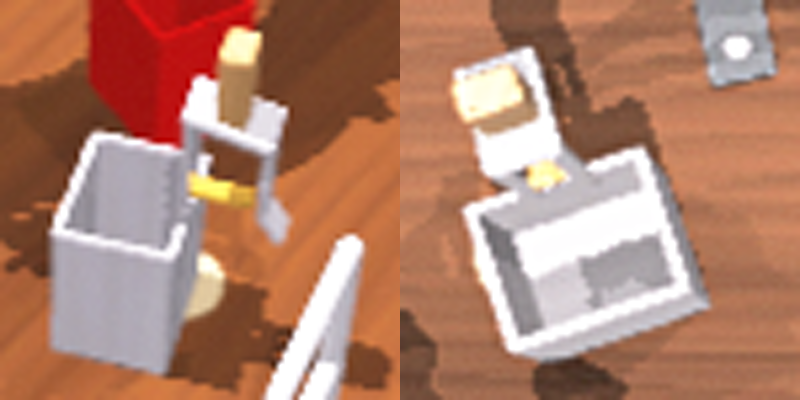

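The crop confirms a tall grey steel box with an undyed wooden grip and a brass gate. The grip's top is at about scene (295.2,137.9) and top (181.5,172.3).

```bash
cat > h.py <<'E'
from station import bot, optics
import numpy as np, cv2
from scipy.spatial.transform import Rotation as R
def ray(n,u,v):
    m=optics.camera_model(n);T=np.array(m["cam_to_world"])
    d=T[:3,:3]@np.array([(u-m["cx"])/m["fx"],-(v-m["cy"])/m["fy"],-1]);return T[:3,3],d/np.linalg.norm(d)
def atz(n,u,v,z):
    o,d=ray(n,u,v);return o+d*(z-o[2])/d[2]
def tri(pu,pv):
    A=np.zeros((3,3));b=np.zeros(3);rs=[ray("scene",*pu),ray("top",*pv)]
    for o,d in rs: P=np.eye(3)-np.outer(d,d);A+=P;b+=P@o
    x=np.linalg.solve(A,b);return x,[np.linalg.norm((np.eye(3)-np.outer(d,d))@(x-o))for o,d in rs]
def px(n,p):
    m=optics.camera_model(n);T=np.array(m["cam_to_world"]);c=T[:3,:3].T@(np.array(p)-T[:3,3])
    return np.array([m["cx"]-m["fx"]*c[0]/c[2],m["cy"]+m["fy"]*c[1]/c[2]])
E
python3 - <<'E'
from h import *
np.set_printoptions(precision=4,suppress=True)
print("grip top",tri((295.2,137.9),(181.5,172.25)),atz("top",181.5,172.25,.202))
c=[atz("top",165+(u-400)/5.333,155+v/5.333,.09) for u,v in[(465,207),(645,148),(700,305),(512,350)]]
print(np.array(c),[np.linalg.norm(c[i]-c[i-1]) for i in range(4)])
y=(c[0]-c[1])+(c[3]-c[2]);x=(c[0]-c[3])+(c[1]-c[2]);print("yaw y,x",np.degrees([np.arctan2(-y[0],y[1]),np.arctan2(x[1],x[0])]))
for p in[(216,126),(378,93)]: print("rail",atz("top",*p,.18),px("scene",atz("top",*p,.18)))
print("short",atz("top",379.5,183,.162), "tool",R.from_quat(np.roll(bot.get_obs()["tool_rot"],-1)).as_matrix())
for n in("scene","top"): print(n)
# line detection for rail
s=cv2.imread("pics/scene0.png");t=cv2.imread("pics/top0.png")
a=cv2.resize(s[170:360,225:350],None,fx=3,fy=3,interpolation=cv2.INTER_CUBIC)
b=cv2.resize(t[80:170,205:385],None,fx=2.3,fy=3,interpolation=cv2.INTER_CUBIC)
o=np.zeros((570,375+b.shape[1],3),np.uint8);o[:570,:375]=a;o[:270,375:]=b;print(o.shape);cv2.imwrite("pics/rail.png",o)
E
```

```text
grip top (array([0.4965, 0.1982, 0.2016]), [np.float64(0.0010650995642470695), np.float64(0.0010650995642471107)]) [0.4956 0.1974 0.202 ]
[[0.4674 0.2281 0.09  ]
 [0.4918 0.1546 0.09  ]
 [0.4274 0.1312 0.09  ]
 [0.409  0.2074 0.09  ]] [np.float64(0.062041833098299096), np.float64(0.07744715655854349), np.float64(0.06858604353158625), np.float64(0.0784482998277588)]
yaw y,x [15.9337 19.7497]
rail [0.5936 0.1345 0.18  ] [314.6316 176.4526]
rail [ 0.6603 -0.1906  0.18  ] [253.8188 299.3945]
short [ 0.4803 -0.1924  0.162 ] tool [[-0.9515  0.3077 -0.0004]
 [ 0.3077  0.9515 -0.0016]
 [-0.0001 -0.0016 -1.    ]]
scene
top
(570, 789, 3)
```

View pics/rail.png

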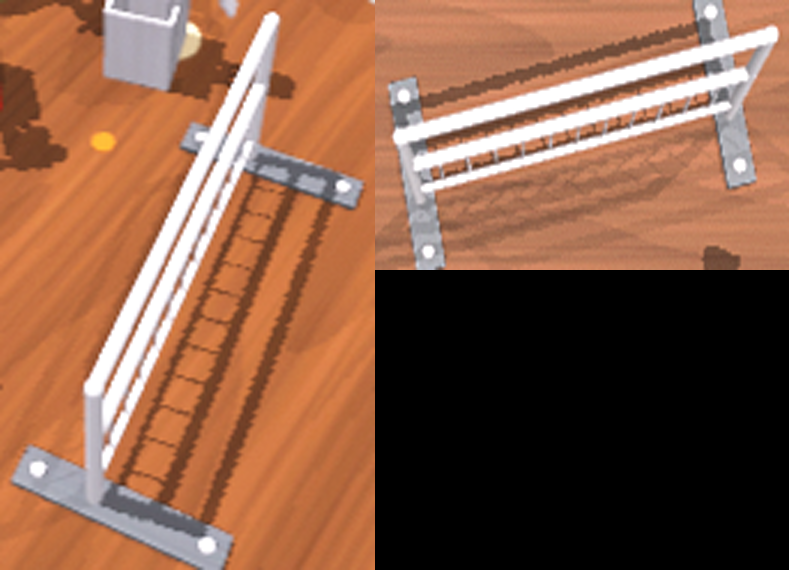

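Estimates:
- **Tall pot:** grip at (0.4965, 0.198, z 0.182), yaw about 19°.
- **Rail:** middle at (0.627, -0.028, 0.18), yaw about 11.6°.

I'll grip across the 16 mm side, with tool y along pot x.

Emit:
drive_tool:
  deltas:
    - {"gripper": 0,"offset": [-0.038,-0.031,-0.004],"angular": [0,0,0.17]}
    - {"gripper": 0,"offset": [-0.076,-0.062,-0.008],"angular": [0,0,0.34]}
    - {"gripper": 0,"offset": [-0.114,-0.093,-0.012],"angular": [0,0,0.51]}
    - {"gripper": 0,"offset": [-0.152,-0.124,-0.016],"angular": [0,0,0.68]}
    - {"gripper": 0,"offset": [-0.19,-0.155,-0.02],"angular": [0,0,0.85]}
  grip_force: 40

```text
t: 0.6
eef_pos: [0.3415, 0.4343, 0.3238]
tool_rot: [-0.0, 0.473, 0.881, -0.0]
contact_force: [0.8, -0.2, 0.3]
gripper_width: 1.001
grasp_force: 0.0
```

```bash
cat >> h.py <<'E'
def go(p,yaw):
    "delta to TCP p, tool y along yaw (deg), tool down, in tool axes"
    o=bot.get_obs();r=R.from_quat(np.roll(o["tool_rot"],-1));y=np.radians(yaw)
    Y=np.array([np.cos(y),np.sin(y),0]);Z=np.array([0,0,-1.]);g=R.from_matrix(np.c_[np.cross(Y,Z),Y,Z])
    print("t",round(o["t"],2),"pos",o["eef_pos"].round(4),"d",r.inv().apply(np.array(p)-o["eef_pos"]).round(4),"ang",((r.inv()*g).as_rotvec()/np.radians(45)).round(3),"F",o["contact_force"].round(1),"w",round(o["gripper_width"],3),"q",o["q"].round(2))
E
python3 -c "
from h import *
go((.4965,.198,.31),19)"
```

```text
t 0.6 pos [0.3415 0.4343 0.3238] d [-0.2826 -0.0012  0.0138] ang [-0.001  0.     0.323] F [ 0.8 -0.2  0.3] w 1.001 q [-1.2   0.26  0.22  1.84 -0.06  1.05 -0.37]
```

Emit:
drive_tool:
  deltas:
    - {"gripper": 0,"offset": [-0.048,0,0],"angular": [0,0,0.065]}
    - {"gripper": 0,"offset": [-0.096,0,0.003],"angular": [0,0,0.13]}
    - {"gripper": 0,"offset": [-0.144,0,0.006],"angular": [0,0,0.195]}
    - {"gripper": 0,"offset": [-0.192,0,0.009],"angular": [0,0,0.26]}
    - {"gripper": 0,"offset": [-0.24,-0.001,0.011],"angular": [0,0,0.323]}

```text
t: 1.1
eef_pos: [0.4741, 0.2346, 0.3126]
tool_rot: [-0.0, 0.579, 0.815, -0.0]
contact_force: [0.8, 0.1, 0.2]
gripper_width: 0.998
grasp_force: 0.0
```

```bash
python3 -c "
from h import *
go((.4965,.198,.30),19)"
```

```text
t 1.1 pos [0.4741 0.2346 0.3126] d [-0.0419  0.0092  0.0126] ang [-0.    -0.     0.004] F [0.8 0.1 0.2] w 0.998 q [-0.9   0.23  0.39  1.91 -0.1   1.01 -0.14]
```

Emit:
drive_tool:
  deltas:
    - {"gripper": 0,"offset": [-0.042,0.009,0.012],"angular": [0,0,0]}
    - {"gripper": 0,"offset": [-0.042,0.009,0.032],"angular": [0,0,0]}
    - {"gripper": 0,"offset": [-0.042,0.009,0.052],"angular": [0,0,0]}
    - {"gripper": 0,"offset": [-0.042,0.009,0.072],"angular": [0,0,0]}
    - {"gripper": 100,"offset": [-0.042,0.009,0.072],"angular": [0,0,0]}

```text
t: 1.6
eef_pos: [0.4943, 0.199, 0.2384]
tool_rot: [-0.001, 0.579, 0.816, -0.003]
contact_force: [-0.4, -0.2, -0.4]
gripper_width: 0.854
grasp_force: 0.0
```

```bash
python3 - <<'E'
from h import *
go((.4965,.198,.24),19)
s=optics.read_camera("scene")[90:215,220:345];t=optics.read_camera("top")[120:245,130:255]
cv2.imwrite("pics/g1.png",np.hstack([cv2.resize(i,(400,400),interpolation=cv2.INTER_CUBIC) for i in(s,t)]))
E
```

```text
t 1.6 pos [0.4943 0.199  0.2384] d [-0.0016  0.0017 -0.0016] ang [-0.007  0.002  0.006] F [-0.4 -0.2 -0.4] w 0.854 q [-0.81  0.34  0.39  1.98 -0.16  0.86 -0.  ]
```

View pics/g1.png

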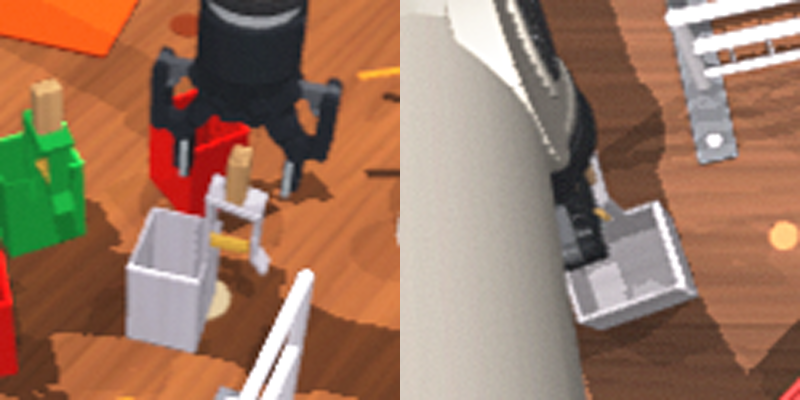

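The grip (crop pixel 239,172) sits between the pads (185,155 and 288,180), and nothing is touching. Closing.

Emit:
drive_tool:
  deltas:
    - {"gripper": 180,"offset": [-0.001,0.001,-0.001],"angular": [0,0,0]}
    - {"gripper": 255,"offset": [-0.001,0.001,-0.001],"angular": [0,0,0]}
    - {"gripper": 255,"offset": [-0.001,0.001,-0.001],"angular": [0,0,0]}
    - {"gripper": 255,"offset": [-0.001,0.001,-0.001],"angular": [0,0,0]}
    - {"gripper": 255,"offset": [-0.001,0.001,-0.001],"angular": [0,0,0]}
  grip_force: 60

```text
t: 2.2
eef_pos: [0.4975, 0.1992, 0.243]
tool_rot: [0.0, 0.579, 0.816, 0.001]
contact_force: [0.2, -0.5, 5.3]
gripper_width: 0.179
grasp_force: 58.8
```

Emit:
drive_tool:
  deltas:
    - {"gripper": 255,"offset": [0,0,0],"angular": [0,0,0]}
    - {"gripper": 255,"offset": [0,0,0],"angular": [0,0,0]}
    - {"gripper": 255,"offset": [0,0,0],"angular": [0,0,0]}
    - {"gripper": 255,"offset": [0,0,0],"angular": [0,0,0]}
    - {"gripper": 255,"offset": [0,0,0],"angular": [0,0,0]}
  grip_force: 60

```text
t: 2.7
eef_pos: [0.4975, 0.1993, 0.2431]
tool_rot: [0.0, 0.579, 0.816, 0.001]
contact_force: [-1.4, 0.2, 5.9]
gripper_width: 0.179
grasp_force: 58.8
```

The grip is held (opening about 15 mm). Lifting.

Emit:
drive_tool:
  deltas:
    - {"gripper": 255,"offset": [0,0,-0.02],"angular": [0,0,0]}
    - {"gripper": 255,"offset": [0,0,-0.05],"angular": [0,0,0]}
    - {"gripper": 255,"offset": [0,0,-0.08],"angular": [0,0,0]}
    - {"gripper": 255,"offset": [0,0,-0.11],"angular": [0,0,0]}
    - {"gripper": 255,"offset": [0,0,-0.13],"angular": [0,0,0]}

```text
t: 3.2
eef_pos: [0.4975, 0.1991, 0.3742]
tool_rot: [0.0, 0.579, 0.816, 0.001]
contact_force: [0.7, 0.2, -1.9]
gripper_width: 0.179
grasp_force: 59.1
```

```bash
python3 - <<'E'
from h import *
go((.627,-.028,.373),11.6)
print(tri((315.7,176.7),(215.9,125.3)),tri((256,299),(376.7,91.7)))
s=optics.read_camera("scene")[60:210,220:370];t=optics.read_camera("top")[80:230,130:280]
cv2.imwrite("pics/g2.png",np.hstack([cv2.resize(i,(400,400),interpolation=cv2.INTER_CUBIC) for i in(s,t)]))
E
```

```text
t 3.2 pos [0.4975 0.1991 0.3742] d [-0.2571  0.0473  0.0011] ang [ 0.003 -0.001  0.171] F [ 0.7  0.2 -1.9] w 0.179 q [-0.86  0.18  0.42  1.83 -0.08  1.15 -0.07]
(array([0.59552126, 0.1351267 , 0.17967736]), [np.float64(0.0005170665041613222), np.float64(0.0005170665041613718)]) (array([ 0.66298243, -0.1879368 ,  0.18033611]), [np.float64(0.0001427337142742077), np.float64(0.00014273371427451866)])
```

View pics/g2.png

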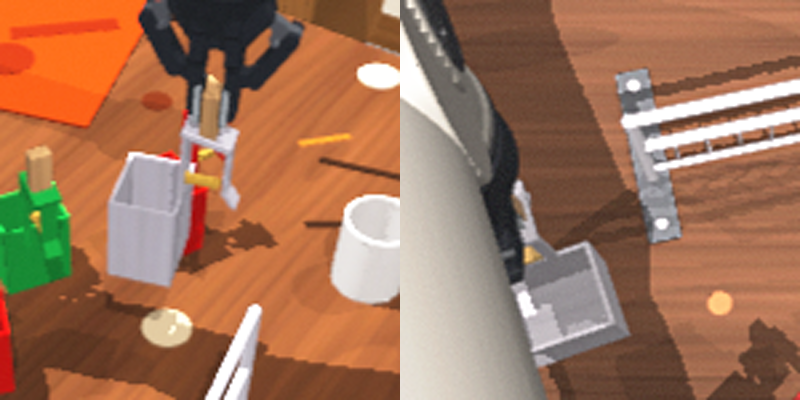

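The pot is held upright and clear of the bench. Refined rail: middle at (0.629, -0.026, 0.180), yaw 11.8°.

Emit:
drive_tool:
  deltas:
    - {"gripper": 255,"offset": [-0.03,0.004,0],"angular": [0,0,0.03]}
    - {"gripper": 255,"offset": [-0.075,0.01,0],"angular": [0,0,0.07]}
    - {"gripper": 255,"offset": [-0.12,0.015,0],"angular": [0,0,0.11]}
    - {"gripper": 255,"offset": [-0.165,0.02,0],"angular": [0,0,0.14]}
    - {"gripper": 255,"offset": [-0.2,0.03,0],"angular": [0,0,0.167]}

```text
t: 3.8
eef_pos: [0.5913, 0.0169, 0.3704]
tool_rot: [-0.0, 0.632, 0.775, -0.001]
contact_force: [0.2, 0.3, -1.9]
gripper_width: 0.178
grasp_force: 59.0
```

```bash
python3 -c "
from h import *
go((.629,-.026,.373),11.8)"
```

```text
t 3.8 pos [0.5913 0.0169 0.3704] d [-0.0496  0.0283 -0.0026] ang [-0.003  0.001 -0.005] F [ 0.2  0.3 -1.9] w 0.178 q [-0.57  0.31  0.55  1.71 -0.17  1.17  0.23]
```

Emit:
drive_tool:
  deltas:
    - {"gripper": 255,"offset": [-0.02,0.01,0],"angular": [0,0,0]}
    - {"gripper": 255,"offset": [-0.04,0.02,0],"angular": [0,0,0]}
    - {"gripper": 255,"offset": [-0.05,0.028,0],"angular": [0,0,0]}
    - {"gripper": 255,"offset": [-0.05,0.028,0],"angular": [0,0,0]}

```text
t: 4.2
eef_pos: [0.6296, -0.0242, 0.3706]
tool_rot: [-0.0, 0.632, 0.775, -0.001]
contact_force: [-0.3, -0.2, -2.9]
gripper_width: 0.175
grasp_force: 59.0
```

```bash
python3 - <<'E'
from h import *
go((.629,-.026,.32),11.8)
s=optics.read_camera("scene")[90:290,200:400];t=optics.read_camera("top")[50:200,200:350]
cv2.imwrite("pics/g3.png",np.hstack([cv2.resize(i,(400,400),interpolation=cv2.INTER_CUBIC) for i in(s,t)]))
E
```

```text
t 4.2 pos [ 0.6296 -0.0242  0.3706] d [-0.0016 -0.0008  0.0506] ang [-0.002  0.001 -0.003] F [-0.3 -0.2 -2.9] w 0.175 q [-0.47  0.38  0.56  1.62 -0.21  1.2   0.34]
```

View pics/g3.png

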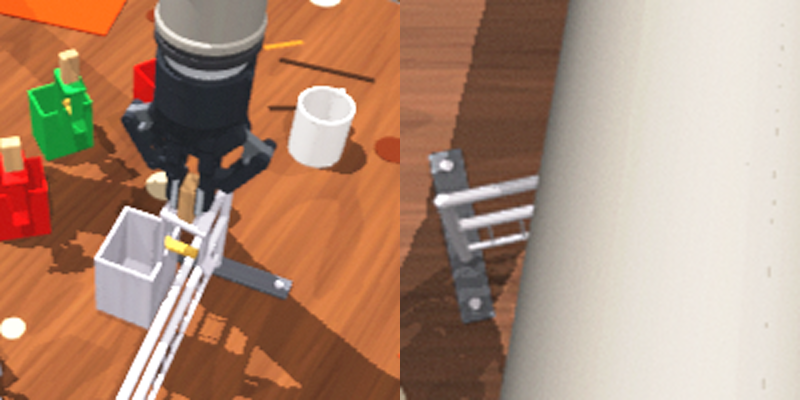

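The hook sits over the top rail: nose on the far side (crop ~220,265), pot on the near side. Lowering to just above gate contact.

Emit:
drive_tool:
  deltas:
    - {"gripper": 255,"offset": [0,0,0.01],"angular": [0,0,0]}
    - {"gripper": 255,"offset": [0,0,0.02],"angular": [0,0,0]}
    - {"gripper": 255,"offset": [0,0,0.03],"angular": [0,0,0]}
    - {"gripper": 255,"offset": [0,0,0.04],"angular": [0,0,0]}
    - {"gripper": 255,"offset": [0,0,0.045],"angular": [0,0,0]}
  grip_force: 90

```text
t: 4.8
eef_pos: [0.6286, -0.0227, 0.3254]
tool_rot: [-0.001, 0.631, 0.776, -0.001]
contact_force: [-2.0, -0.0, 3.8]
gripper_width: 0.176
grasp_force: 91.5
```

Emit:
drive_tool:
  deltas:
    - {"gripper": 255,"offset": [0,0,0.004],"angular": [0,0,0]}
    - {"gripper": 255,"offset": [0,0,0.008],"angular": [0,0,0]}
    - {"gripper": 255,"offset": [0,0,0.012],"angular": [0,0,0]}
    - {"gripper": 255,"offset": [0,0,0.016],"angular": [0,0,0]}
    - {"gripper": 255,"offset": [0,0,0.02],"angular": [0,0,0]}

```text
t: 5.3
eef_pos: [0.6297, -0.0234, 0.3074]
tool_rot: [0.001, 0.631, 0.776, 0.0]
contact_force: [-2.5, -0.8, 3.5]
gripper_width: 0.173
grasp_force: 91.8
```

The force has gone from −2.9 to +3.5 N, so the gate is being pushed in. Continuing down.

Emit:
drive_tool:
  deltas:
    - {"gripper": 255,"offset": [0,0,0.004],"angular": [0,0,0]}
    - {"gripper": 255,"offset": [0,0,0.008],"angular": [0,0,0]}
    - {"gripper": 255,"offset": [0,0,0.012],"angular": [0,0,0]}
    - {"gripper": 255,"offset": [0,0,0.016],"angular": [0,0,0]}
    - {"gripper": 255,"offset": [0,0,0.02],"angular": [0,0,0]}

```text
t: 5.8
eef_pos: [0.6285, -0.023, 0.2856]
tool_rot: [-0.001, 0.631, 0.776, -0.001]
contact_force: [-1.5, 0.7, -2.2]
gripper_width: 0.17
grasp_force: 91.0
```

Emit:
drive_tool:
  deltas:
    - {"gripper": 255,"offset": [0,0,0.002],"angular": [0,0,0]}
    - {"gripper": 255,"offset": [0,0,0.004],"angular": [0,0,0]}
    - {"gripper": 255,"offset": [0,0,0.006],"angular": [0,0,0]}
    - {"gripper": 255,"offset": [0,0,0.008],"angular": [0,0,0]}
    - {"gripper": 255,"offset": [0,0,0.008],"angular": [0,0,0]}

```text
t: 6.3
eef_pos: [0.6292, -0.0229, 0.2787]
tool_rot: [-0.0, 0.631, 0.776, -0.0]
contact_force: [0.7, 0.0, -2.9]
gripper_width: 0.169
grasp_force: 91.0
```

The push force has vanished, so the gate has probably flicked shut. I'll go down gently until the roof touches the rail.

Emit:
drive_tool:
  deltas:
    - {"gripper": 255,"offset": [0,0,0.001],"angular": [0,0,0]}
    - {"gripper": 255,"offset": [0,0,0.002],"angular": [0,0,0]}
    - {"gripper": 255,"offset": [0,0,0.003],"angular": [0,0,0]}
    - {"gripper": 255,"offset": [0,0,0.004],"angular": [0,0,0]}
    - {"gripper": 255,"offset": [0,0,0.004],"angular": [0,0,0]}

```text
t: 6.8
eef_pos: [0.6295, -0.0231, 0.2762]
tool_rot: [0.0, 0.631, 0.776, 0.001]
contact_force: [-1.9, 0.2, 6.0]
gripper_width: 0.17
grasp_force: 92.6
```

```bash
python3 - <<'E'
from h import *
go((.629,-.026,.274),11.8)
s=optics.read_camera("scene")[140:290,210:360]
cv2.imwrite("pics/g4.png",cv2.resize(s,(600,600),interpolation=cv2.INTER_CUBIC))
E
```

```text
t 6.8 pos [ 0.6295 -0.0231  0.2762] d [-0.0028 -0.0011  0.0022] ang [ 0.002 -0.001 -0.001] F [-1.9  0.2  6. ] w 0.17 q [-0.44  0.47  0.52  1.73 -0.27  1.02  0.38]
```

View pics/g4.png

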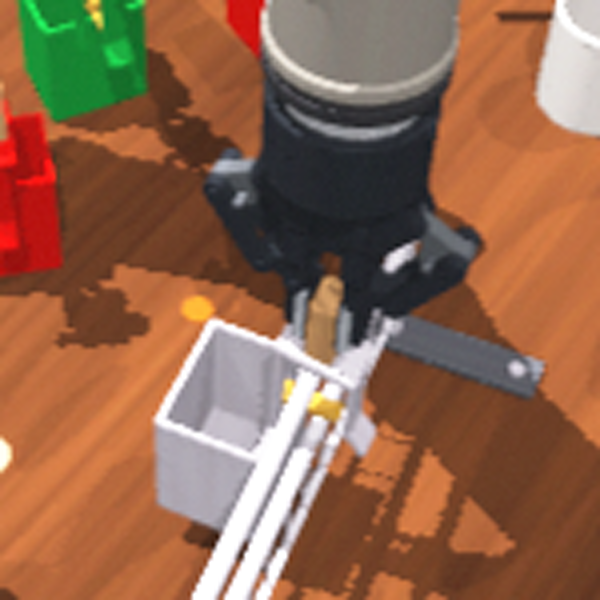

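The roof is on the rail (+6 N), and the brass gate at (313,398) lies level, shut below it. Easing off, opening and backing up.

Emit:
drive_tool:
  deltas:
    - {"gripper": 255,"offset": [0,0,-0.001],"angular": [0,0,0]}
    - {"gripper": 200,"offset": [0,0,-0.001],"angular": [0,0,0]}
    - {"gripper": 150,"offset": [0,0,-0.001],"angular": [0,0,0]}
    - {"gripper": 80,"offset": [0,0,-0.001],"angular": [0,0,0]}
    - {"gripper": 60,"offset": [0,0,-0.001],"angular": [0,0,0]}
  grip_force: 20

```text
t: 7.35
eef_pos: [0.6293, -0.023, 0.2759]
tool_rot: [0.0, 0.631, 0.776, 0.0]
contact_force: [-0.6, -0.7, -0.2]
gripper_width: 0.716
grasp_force: 0.0
```

Emit:
drive_tool:
  deltas:
    - {"gripper": 60,"offset": [0,0,0],"angular": [0,0,0]}
    - {"gripper": 60,"offset": [0,0,-0.02],"angular": [0,0,0]}
    - {"gripper": 60,"offset": [0,0,-0.05],"angular": [0,0,0]}
    - {"gripper": 60,"offset": [0,0,-0.09],"angular": [0,0,0]}
    - {"gripper": 60,"offset": [0,0,-0.13],"angular": [0,0,0]}

```text
t: 7.85
eef_pos: [0.6289, -0.0231, 0.407]
tool_rot: [-0.0, 0.631, 0.776, -0.0]
contact_force: [1.0, 0.0, 0.1]
gripper_width: 0.766
grasp_force: 0.0
```

Emit:
drive_tool:
  deltas:
    - {"gripper": 60,"offset": [0,0,0],"angular": [0,0,0]}
    - {"gripper": 60,"offset": [0,0,0],"angular": [0,0,0]}
    - {"gripper": 60,"offset": [0,0,0],"angular": [0,0,0]}
    - {"gripper": 60,"offset": [0,0,0],"angular": [0,0,0]}
    - {"gripper": 60,"offset": [0,0,0],"angular": [0,0,0]}

```text
t: 8.35
eef_pos: [0.6289, -0.0229, 0.4046]
tool_rot: [-0.001, 0.631, 0.776, -0.001]
contact_force: [-1.0, -0.3, 0.7]
gripper_width: 0.766
grasp_force: 0.0
```

```bash
python3 - <<'E'
from h import *
go((.629,-.026,.274),11.8)
s=optics.read_camera("scene")[140:340,150:350]
cv2.imwrite("pics/g5.png",cv2.resize(s,(600,600),interpolation=cv2.INTER_CUBIC))
E
```

```text
t 8.35 pos [ 0.6289 -0.0229  0.4046] d [-0.0031 -0.0002  0.1306] ang [-0.003 -0.    -0.   ] F [-1.  -0.3  0.7] w 0.766 q [-0.48  0.36  0.57  1.57 -0.2   1.27  0.32]
```

View pics/g5.png

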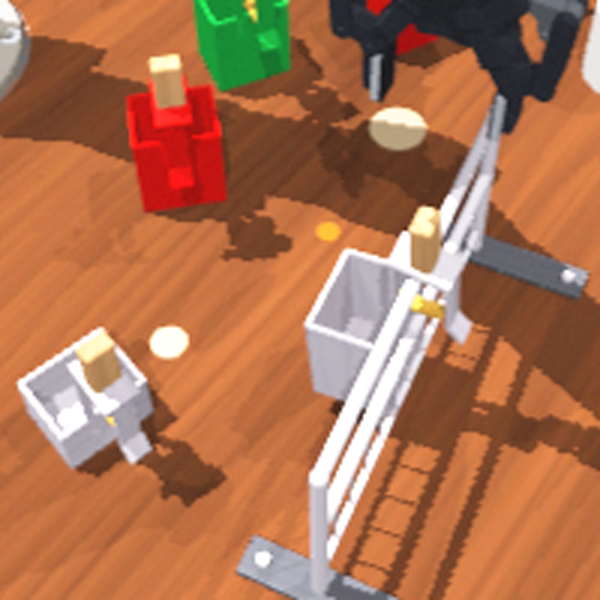

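The pot hangs upright on the rail with the gate shut (430,308). The short pot is undisturbed at (85,400), and the gripper is clear.

```bash
python3 -c "
from station import bot
print(bot.hand_in())"
```

```text
the job is handed in; nothing more can be done
None
```

The tall pot hangs upright on the top rail with its brass gate shut, the short pot is where it stood, and I handed the job in at about 8.4 s; no verdict came back.

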